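Gauge and sort three bearing housings

ROBOT

A 6-joint arm with a two-finger parallel gripper is mounted at the origin on a cart in front of the work surface, level with it; the furniture and walls round the work are solid. World frame = base frame: x ahead of the robot, y to its left, z up, the work surface at z = 0. Lengths are in m, angles in rad, forces in N, time in s.
With the tool pointing down it reaches from about 0.275 to 0.725 m from the base axis. Payload 5.6 kg.
Tool frame: the origin (TCP) lies at the very end of the fingers, on their centre line; the grasp point (between the pads) lies env.grasp_offset behind it (env.grasp_offset is the distance from the TCP to the grasp point, in m); z points along the fingers, y is the line along which they close (so a half turn about z gives the same grasp; the last joint's range is limited). The gripper opens to 85 mm and grips with 20 to 120 N. Pads are 22 mm wide; open, the fingers measure 114 mm over their backs; the gripper's body (76 mm by 85 mm) begins 54 mm behind the grasp point. The pads swing forward as they close: fully open they stand 13 mm farther back than shut.
Start: joints at [1.524, 0.255, 0.108, 0, -1.424, -0.285], TCP at [0.179, 0.52, 0.209] pointing down, gripper open.
Joint ranges: [-2.95, 2.95], [-1.21, 1.97], [-1.09, 1.5], [-2.87, 1.71], [-2.94, -0.07], [-3.05, 3.05]. Speed limits (rad/s): [2.57, 2.57, 3.14, 3.14, 3.14, 3.14].

INTERFACE

Orientations are given as a unit quaternion [w, x, y, z].
In Python, from station import env gives the robot as it stands.
- The arm moves only by the tool apply_moves, never from a script. Its argument "plan" is a list of rows, each an object of numbers: "x", "y", "z": the shift along the tool's x, y, z in cm; "twist": the turn about the tool's z in rad; "claw": the finger opening in cm, from 0 to 8.54. In form: [{"x": .., "y": .., "z": .., "twist": .., "claw": ..}, ...]. A call has 1 to 10 rows; each row is the pose to reach, as a shift and turn from the pose commanded when the call began, along the tool's axes at that moment; what a row does not reach only later rows make up. A row lasts 1/10 s, in which the tool goes at most 50 mm and 8.59 degrees, less where a joint would pass 70% of its speed; a pose out of reach is approached as far as the arm can. A call with a gripper value outside its range is refused whole. The fingers move at their own pace and stop on an object; the grip force is fixed at half the most. Time passes only in rows, so rows that repeat a pose let the fingers close. It gives the time, the measured TCP pose, the force, the opening and the grip force at its end, in the units of the state.
- env.get_obs(): the state, without advancing time (a new reading comes with each control period).
- env.read_camera(name): name is "scene" or "top" or "wrist"; returns a dict with "frame" (384x512x3 uint8, red, green, blue), "vertical_fov" (degrees; the focal length in pixels is half the picture's height over the tangent of half this angle, whatever the lens; pixels are square), "cx", "cy" (the principal point, pixels), "dist" ([k1, k2, p1, p2, k3] as OpenCV has them; the pictures are not rectified), "rvec" (rotation vector, rad) and "tvec" (3), from world to camera coordinates, as OpenCV has them; the wrist camera has in their place "tool_from_camera" (4x4, takes a point from camera to tool coordinates, whose origin is the TCP and whose axes are the flange's). Camera axes: x right, y down, z forward; pixel columns grow to the right and rows downward; lengths in m; the calibration is good to about 2 mm. A picture is of the moment at which its call begins: read the wrist's pose just before it. There is no depth.
- env.job_done(): hands the job in; it is judged then, once.
The state is a dict: "clock": time; "joint_positions": joint angles; "qvel": joint speeds; "joint_torque": joint torques, N m; "position": TCP position; "tcp_rot": TCP orientation; "wrist_force": force on the tool from outside, world axes, zero at the start; "torque": the same for the moment, N m; "width": finger opening in m; "grasp_force": force on a finger pad.
Only numpy, scipy, OpenCV 4.12 (cv2) and the standard library are available. Lean on these libraries where they do the work, as an engineer would, in place of code of your own. Each camera call takes 0.05 s, during which the arm holds its last target. There are 200 camera calls.

TASK

Use the stepped plug gauge, gently and without forcing it, to find which of the three aluminium bearing housings has a good bore: the slim front step goes in and the thick step behind it does not. Stand the tight housing (even the slim step will not go in) in the left compartment of the grey tray and the loose one (the thick step goes in too) in the right, set down and not dropped, and leave the good one standing where it is. Finish with the gauge standing back in its wooden stand, and knock over neither the vial nor the lens mount.

Things in the scene. Friction and masses are not known exactly. Their poses are not given: they have to be found in the camera images.
- housing_1_center (a point): Centre (35 mm up) of the left-hand bearing housing: an upright aluminium block 50 mm along its x, 64 mm along its y, 70 mm high, 0.46 kg, standing loose on the bench. Grasp across the 50 mm. Its bore runs down the middle of the top (see housing_1).
- housing_2_center (a point): Centre of the middle bearing housing, the same outside as housing_1.
- housing_3_center (a point): Centre of the right-hand bearing housing, the same outside as housing_1.
- housing_1: Left-hand housing, origin at the centre of its underside, z up. Mouth on top: round, 24 mm wide; 8.5 mm below the top sits a captive steel bush that can float 1 mm sideways. The bush's bore is tight (14 mm), good (17.6 mm) or loose (21.8 mm); which housing has which is drawn anew each time and only the gauge tells.
- housing_2: Middle housing, as housing_1; origin at the centre of its underside.
- housing_3: Right-hand housing, as housing_1; origin at the centre of its underside.
- gauge_handle (a point): Where to grip the plug gauge: 90 mm above its tip, half-way up the dark hexagon handle (24 mm over flats, 78 mm long; its flats face +-x and every 60 degrees from there; a 34 mm collar below, 44 to 50 mm above the tip). 0.2 kg steel. It starts upright in the stand.
- gauge_tip (a point): Lower tip of the gauge, on its axis. Above it: slim step 16 mm wide, 22 mm long, its first 3 mm a taper from 10 mm; then thick step 20 mm wide, 22 mm long; then the collar's underside at 44 mm. Depth of the tip under a housing's top when it stops: tight bore about 10 mm, good about 30 mm, loose 44 mm (collar on the housing).
- gauge: The plug gauge, origin at its tip, z up along the handle.
- stand_socket (a point): Middle of the mouth of the socket in the fixed wooden stand (76 mm square, 50 mm high): on the stand's top face, 26 mm wide, 46 mm deep. Back in it, the gauge's collar rests on the stand's top with the tip 44 mm below this point.
- tray_left (a point): Middle of the floor of the left (+y) compartment of the fixed grey tray, 3 mm above the bench. Each compartment is 122 mm (x) by 110 mm (y) inside; rims and divider 20 mm high.
- tray_right (a point): Middle of the floor of the tray's right (-y) compartment; like tray_left.
- vial: Capped sample vial, 37 mm wide, 70 mm tall, standing loose among the work; origin at the centre of its underside. A bystander.
- lens_mount: Lens in a ring on a post and foot, 50x70 mm, 120 mm tall, standing loose; origin at the centre of its underside. A bystander.
There are look-alikes about, which are no part of the job. What is shaped like the gauge but pink is not meant.

How it is judged:
By the outcome, as a careful person would: the job done as asked, in the order asked, and still so for the second after the job is handed in, with the robot touching nothing.
It also fails if it takes over 72 s, if anything falls off the work surface, if the arm or the gripper's body presses on something with over 40 N, if the wrist force passes 120 N, or if a joint passes its speed limit or range.

## Working session

There is one attempt and no reset: what is moved stays moved. The work goes in short steps, Python scripts to look and compute and a tool call to move; the robot and the scene stay as the last step left them, time stands still between calls to the robot, and variables do not carry over. Pictures are saved under pics/ and viewed, at most 10 in all, crops included, and the job is handed in when it is done.

Besides the shell and the picture viewer there is one more tool, called after "Emit:" as name(argument=value, ...), one argument or row to a line, values as JSON. apply_moves: Moves the arm, as the interface text tells. Its arguments: {"type":"object","properties":{"plan":{"type":"array","items":{"type":"object","properties":{"x":{"type":"number"},"y":{"type":"number"},"z":{"type":"number"},"twist":{"type":"number"},"claw":{"type":"number"}}}}},"required":["plan"]}

```bash
mkdir -p pics; ls
cat > h.py <<'E'
import numpy as np, cv2
from station import env
from scipy.spatial.transform import Rotation as R
def cam(name):
    o=env.get_obs(); c=env.read_camera(name); f=c["frame"]; H,W=f.shape[:2]
    fl=H/2/np.tan(np.radians(c["vertical_fov"])/2)
    c["K"]=np.array([[fl,0,c["cx"]],[0,fl,c["cy"]],[0,0,1]]); c["d"]=np.array(c["dist"],float)
    if "rvec" in c:
        Rm=cv2.Rodrigues(np.array(c["rvec"],float))[0]; c["Rwc"]=Rm.T; c["o"]=-Rm.T@np.array(c["tvec"],float).ravel()
    else:
        q=o["tcp_rot"]; Rt=R.from_quat([q[1],q[2],q[3],q[0]]).as_matrix(); T=np.array(c["tool_from_camera"])
        c["Rwc"]=Rt@T[:3,:3]; c["o"]=Rt@T[:3,3]+np.array(o["position"])
    return c
def ray(c,px):
    u=cv2.undistortPoints(np.array(px,float).reshape(-1,1,2),c["K"],c["d"]).reshape(-1,2)
    return np.c_[u,np.ones(len(u))]@c["Rwc"].T
def onplane(c,px,z):
    d=ray(c,px); return c["o"]+d*((z-c["o"][2])/d[:,2])[:,None]
def proj(c,P):
    P=np.array(P,float).reshape(-1,3); Rm=c["Rwc"].T
    return cv2.projectPoints(P,cv2.Rodrigues(Rm)[0],-Rm@c["o"],c["K"],c["d"])[0].reshape(-1,2)
def save(c,n,s=1.5): cv2.imwrite("pics/"+n,cv2.resize(c["frame"][:,:,::-1],None,fx=s,fy=s))
E
python3 - <<'E'
from h import *
for n in ["scene","top"]:
    c=cam(n); save(c,n+"1.png"); print(n,c["o"],c["Rwc"][:,2])
    np.save(n+"1.npy",c["frame"])
o=env.get_obs(); print(o, env.grasp_offset)
E
```

```text
pics
scene [-0.02617189 -0.52354009  0.4946624 ] [ 0.74407762  0.4872266  -0.45712005]
top [ 0.39263392 -0.09546923  1.16221716] [ 0.17788048 -0.01356201 -0.98395864]
{'clock': 0.1, 'joint_positions': array([ 1.52361269e+00,  2.55679916e-01,  1.07148150e-01, -3.95437180e-04,
       -1.42390894e+00, -2.84609492e-01]), 'qvel': array([-0.00092987, -0.0020258 ,  0.00270416,  0.00179666, -0.00011498,
        0.00126503]), 'joint_torque': array([-3.50653208e-03, -3.87601483e+01,  2.38477635e+01,  5.37797615e+00,
       -3.69355723e-03, -2.02688724e-06]), 'position': array([0.17895481, 0.51956988, 0.20800015]), 'tcp_rot': array([ 8.39566164e-04,  9.86265538e-01, -1.65165291e-01, -9.68135423e-05]), 'wrist_force': array([-0.437607  ,  1.12320576,  0.02435075]), 'torque': array([ 0.00410007, -0.03414033, -0.03193515]), 'grasp_force': 0.0, 'width': 0.0851705232599762} 0.0187
```

View pics/scene1.png

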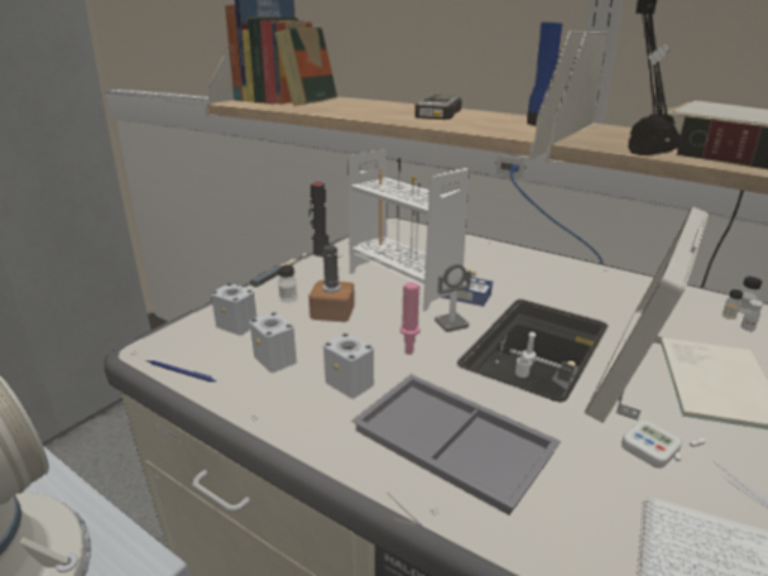

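View pics/top1.png

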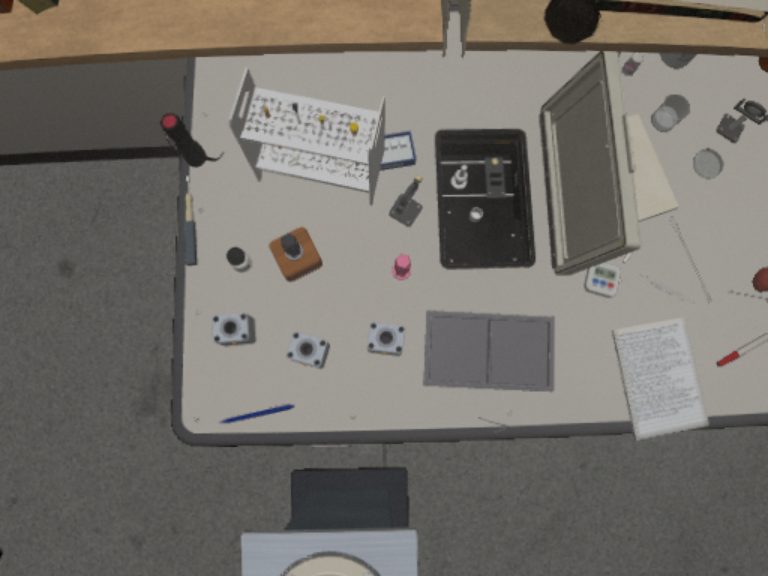

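The scene view shows three housings, the wooden stand with the dark gauge, the vial left of the stand, the pink decoy and the lens mount. In the top view (1.5x pixels) the housings are at (231,328), (307,349) and (386,338). The stand is at (296,253), the tray divider at x≈489, the vial at (237,258) and the lens mount at (405,210).

```bash
cat > m1.py <<'E'
from h import *
c=cam("top"); f=c["frame"]; s=cam("scene")
g=cv2.cvtColor(f,cv2.COLOR_RGB2GRAY); hsv=cv2.cvtColor(f,cv2.COLOR_RGB2HSV)
def blobs(m,x0,y0,x1,y1,amin):
    mm=np.zeros_like(m); mm[y0:y1,x0:x1]=m[y0:y1,x0:x1]
    n,l,st,ce=cv2.connectedComponentsWithStats(mm)
    return [(st[i,4],ce[i],cv2.minAreaRect(np.argwhere(l==i)[:,::-1].astype(np.float32))) for i in range(1,n) if st[i,4]>=amin]
for i,(u,v) in enumerate([(231,328),(307,349),(386,338)]):
    u=int(u/1.5);v=int(v/1.5)
    for a,ce,r in blobs((g<95).astype(np.uint8),u-9,v-9,u+9,v+9,15): print("mouth",i+1,a,onplane(c,ce,0.07)[0].round(4))
    # four dark bolts at the corners
    b=[onplane(c,ce,0.07)[0][:2].round(4) for a,ce,r in blobs((g<110).astype(np.uint8),u-17,v-14,u+17,v+14,2)]
    print("  dark",np.array(b).tolist())
br=((hsv[...,0]<16)&(hsv[...,1]>110)).astype(np.uint8)
for a,ce,r in blobs(br,170,145,225,195,50):
    P=onplane(c,cv2.boxPoints(r),0.05); print("stand",a,P.mean(0).round(4),P[:,:2].round(4).tolist())
for n,(u,v),z in [("gaugetop",(290,239),.134),("gaugetopbase",(290,245),.134),("vial",(237,255),.07),("lensfoot",(405,213),.01),("divider t",(489,318),.02),("divider b",(488,388),.02),("trayTL",(427,312),.02),("trayBL",(424,386),.02),("trayTR",(553,317),.02),("trayBR",(553,390),.02),("pink",(402,262),.1)]:
    print(n,onplane(c,(u/1.5,v/1.5),z)[0].round(4))
E
python3 m1.py
python3 - <<'E'
import numpy as np,cv2
f=np.load("top1.npy")[130:260,130:380,::-1]
cv2.imwrite("pics/crop1.png",cv2.resize(f,None,fx=3.2,fy=3.2,interpolation=cv2.INTER_CUBIC))
E
```

```text
mouth 1 61 [0.5163 0.1631 0.07  ]
  dark [[0.5045, 0.1399], [0.5317, 0.1887], [0.5162, 0.1628]]
mouth 2 61 [0.4761 0.0281 0.07  ]
  dark [[0.5006, 0.0462], [0.4855, -0.0003], [0.4759, 0.0278], [0.4629, -0.0048], [0.4667, 0.0563], [0.4518, 0.0097]]
mouth 3 60 [ 0.4932 -0.1122  0.07  ]
  dark [[0.514, -0.0903], [0.5071, -0.139], [0.4926, -0.1122], [0.4728, -0.0904], [0.4674, -0.1285]]
stand 485 [0.6539 0.0502 0.05  ] [[0.6715, 0.0992], [0.7035, 0.034], [0.6359, 0.0016], [0.6045, 0.0662]]
gaugetop [0.657  0.0468 0.134 ]
gaugetopbase [0.6465 0.0468 0.134 ]
vial [0.6462 0.1516 0.07  ]
lensfoot [ 0.7353 -0.1565  0.01  ]
divider t [ 0.5277 -0.3055  0.02  ]
divider b [ 0.3995 -0.2972  0.02  ]
trayTL [ 0.5417 -0.1908  0.02  ]
trayBL [ 0.4065 -0.1806  0.02  ]
trayTR [ 0.5264 -0.4261  0.02  ]
trayBR [ 0.3919 -0.4173  0.02  ]
pink [ 0.62   -0.1438  0.1   ]
```

View pics/crop1.png

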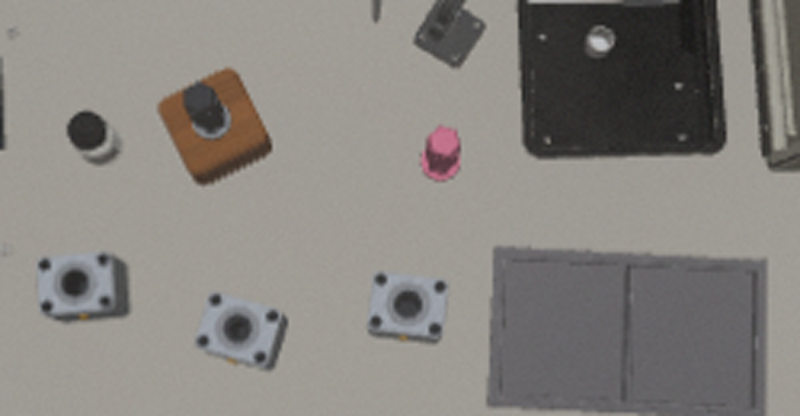

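The crop shows the housings' corner bolts clearly, for example H1's at (44,265), (103,259), (46,306) and (105,300). The gauge collar is centred near (211,118), and the tray corners are also clear.

```bash
cat >> h.py <<'E'
def go(x,y,z,yaw=None):
    """yaw: world angle (deg) of the closing line; prints shift in tool axes cm / twist rad"""
    o=env.get_obs(); q=o["tcp_rot"]; Rt=R.from_quat([q[1],q[2],q[3],q[0]]).as_matrix()
    d=Rt.T@(np.array([x,y,z])-o["position"])*100
    cur=np.degrees(np.arctan2(Rt[1,1],Rt[0,1])); tw=0
    if yaw is not None: tw=-((yaw-cur+90)%180-90)
    print("pos",np.round(o["position"],4),"yaw",round(cur,1),"tilt",np.degrees(np.arccos(-Rt[2,2])).round(2),"j6",round(o["joint_positions"][5],2),"F",np.round(o["wrist_force"],1),"w",round(o["width"],4),"gf",round(o["grasp_force"],1),"t",round(o["clock"],1))
    print("  x %.2f y %.2f z %.2f twist %.3f"%(*d,np.radians(tw)))
E
python3 - <<'E'
from h import *
c=cam("top"); w=cam("wrist")
cr=lambda p:np.array(p)/3.2+130-0.34
B=[[(44,265),(103,259),(46,306),(105,300)],[(215,299),(273,315),(203,341),(260,357)],[(380,279),(440,286),(374,322),(434,328)]]
for b in B:
    P=onplane(c,cr(b),.07); d=P[1]-P[0]+P[3]-P[2]; print(P.mean(0).round(4), "yaw of x axis",np.degrees(np.arctan2(-d[1],-d[0])).round(1)-90)
print("collar",onplane(c,cr((211,118)),.056), "handle top",onplane(c,cr((203,93)),.134))
print("vial",onplane(c,cr((87,131)),.07))
print(w["tool_from_camera"],w["vertical_fov"])
go(0.47,0.03,0.33,90); go(0.654,0.05,0.25,90)
E
```

```text
[0.5164 0.163  0.07  ] yaw of x axis 4.700000000000003
[0.4762 0.0274 0.07  ] yaw of x axis -16.599999999999994
[ 0.493  -0.1118  0.07  ] yaw of x axis -7.599999999999994
collar [[0.65663882 0.05132365 0.056     ]] handle top [[0.65863766 0.04743899 0.134     ]]
vial [[0.64462154 0.15467867 0.07      ]]
[[-1.15914974e-03 -9.49640954e-01 -3.13338019e-01  8.05318128e-02]
 [ 9.99999276e-01 -1.20167257e-03 -5.74185566e-05 -1.44831341e-04]
 [-3.22002691e-04 -3.13337859e-01  9.49641660e-01 -1.65880973e-01]
 [ 0.00000000e+00  0.00000000e+00  0.00000000e+00  1.00000000e+00]] 60.75480470032608
pos [0.1791 0.5198 0.2085] yaw -109.0 tilt 0.04 j6 -0.28 F [0.6 0.3 0.2] w 0.0858 gf 0.0 t 0.3
  x 43.46 y 36.84 z -12.12 twist -0.332
pos [0.1791 0.5198 0.2085] yaw -109.0 tilt 0.04 j6 -0.28 F [0.6 0.3 0.2] w 0.0858 gf 0.0 t 0.3
  x 60.21 y 28.95 z -4.13 twist -0.332
```

Emit:
apply_moves(
  plan=[
    {"x": 4,"y": 3.5,"z": -4,"twist": -0.14,"claw": 8.5},
    {"x": 8,"y": 7,"z": -4,"twist": -0.28,"claw": 8.5},
    {"x": 12,"y": 10,"z": -4,"twist": -0.332,"claw": 8.5},
    {"x": 16,"y": 13.5,"z": -4,"twist": -0.332,"claw": 8.5},
    {"x": 20,"y": 17,"z": -4,"twist": -0.332,"claw": 8.5},
    {"x": 24,"y": 20.5,"z": -4,"twist": -0.332,"claw": 8.5},
    {"x": 28,"y": 24,"z": -4,"twist": -0.332,"claw": 8.5},
    {"x": 32,"y": 27.5,"z": -4,"twist": -0.332,"claw": 8.5},
    {"x": 36,"y": 31,"z": -4,"twist": -0.332,"claw": 8.5},
    {"x": 40,"y": 34.5,"z": -4,"twist": -0.332,"claw": 8.5},
  ],
)

```text
clock: 1.3
position: [0.4261, 0.0954, 0.2491]
tcp_rot: [-0.0, 1.0, 0.0, 0.0]
wrist_force: [0.5, 1.4, -0.3]
width: 0.0852
grasp_force: 0.0
```

Emit:
apply_moves(
  plan=[
    {"x": 2.5,"y": 2,"z": 0,"claw": 8.5},
    {"x": 4.5,"y": 3.4,"z": 0,"claw": 8.5},
    {"x": 4.5,"y": 3.4,"z": 0,"claw": 8.5},
    {"x": 4.5,"y": 3.4,"z": 0,"claw": 8.5},
  ],
)

```text
schema error: expected keys x, y, z, twist, claw
```

Run:
```python
from h import *
w=cam("wrist"); save(w,"w1.png"); import pickle; pickle.dump(w,open("w1.pkl","wb"))
for n,p in dict(h1=(.5164,.163,.07),h2=(.4762,.0274,.07),h3=(.493,-.1118,.07),col=(.6566,.0513,.056)).items(): print(n,(proj(w,p)*1.5).round(1))
go(.656,.05,.2,90)
```

```text
h1 [[274.8 106. ]]
h2 [[476.3 168.2]]
h3 [[684.2 142.5]]
col [[ 450.8 -142.9]]
pos [0.4285 0.0894 0.2489] yaw -90.3 tilt 0.18 j6 1.0 F [ 2.8 -3.8  2.2] w 0.0849 gf 0.0 t 1.4
  x 22.77 y 3.81 z 4.92 twist -0.005
```

View pics/w1.png

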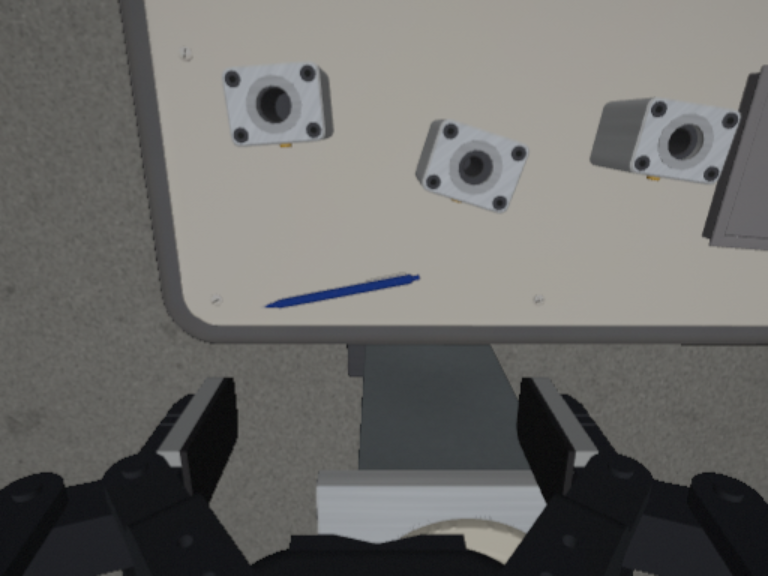

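The wrist view confirms the bolts: H1 centre (273.5,104), H2 (476,167) and H3 (686,141.5). All are within 2 px of the top-view estimates. Next is a look at the gauge.

Emit:
apply_moves(
  plan=[
    {"x": 5,"y": 1,"z": 0,"twist": 0,"claw": 8.5},
    {"x": 10,"y": 2,"z": 1,"twist": 0,"claw": 8.5},
    {"x": 15,"y": 3,"z": 3,"twist": 0,"claw": 8.5},
    {"x": 19,"y": 3.9,"z": 3,"twist": 0,"claw": 8.5},
    {"x": 19,"y": 3.9,"z": 3,"twist": 0,"claw": 8.5},
    {"x": 19,"y": 3.9,"z": 3,"twist": 0,"claw": 8.5},
  ],
)

```text
clock: 1.95
position: [0.6161, 0.0579, 0.2166]
tcp_rot: [0.001, 1.0, -0.001, -0.002]
wrist_force: [-0.7, 0.7, -0.1]
width: 0.0849
grasp_force: 0.0
```

Run:
```python
from h import *
w=cam("wrist"); save(w,"w2.png"); import pickle; pickle.dump(w,open("w2.pkl","wb"))
print((proj(w,[(.6566,.0513,.056),(.6566,.0513,.134),(.645,.153,.07)])*1.5).round(1))
go(.656,.05,.2,90)
w=pickle.load(open("w1.pkl","rb"))
for b in [[(232,78),(308,73),(240,135),(314,130)],[(451,131),(519,153),(433,182),(500,202)],[(659,109),(731,120),(642,163),(711,174)]]:
    P=onplane(w,np.array(b)/1.5-.17,.07); d=P[1]-P[0]+P[3]-P[2]; print(P.mean(0).round(4), np.degrees(np.arctan2(-d[1],-d[0])).round(1)-90)
```

```text
[[386.7 184.7]
 [389.9 204.2]
 [227.3 206.3]]
pos [0.6156 0.0582 0.2183] yaw -90.0 tilt 0.05 j6 1.22 F [-0.  -0.5  0.4] w 0.0847 gf 0.0 t 2.0
  x 4.04 y 0.82 z 1.83 twist -0.000
[0.5175 0.164  0.07  ] 3.5999999999999943
[0.4769 0.0279 0.07  ] -16.599999999999994
[ 0.4935 -0.1126  0.07  ] -8.400000000000006
```

View pics/w2.png

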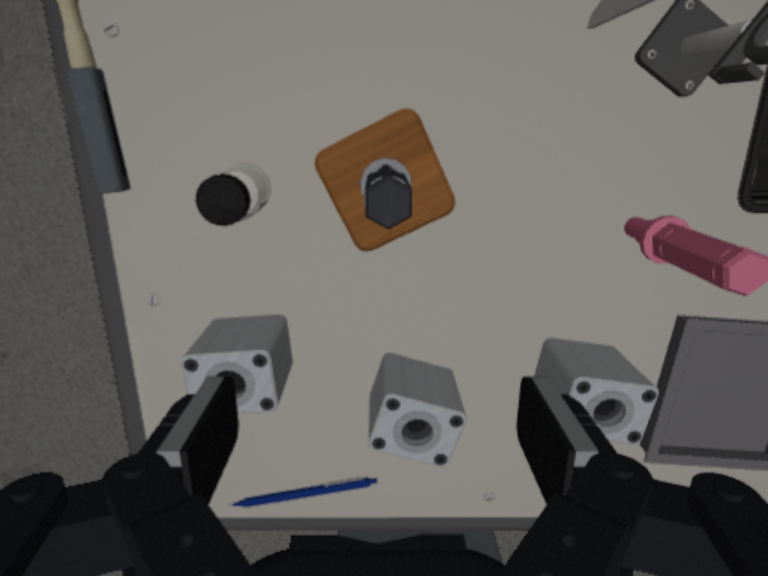

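The gauge handle top is at (388,206) in this view. Its flats face left and right, which is world ±y, so I grip along y.

Emit:
apply_moves(
  plan=[
    {"x": 4,"y": 0.6,"z": 3,"twist": 0,"claw": 8.5},
    {"x": 4,"y": 0.6,"z": 6,"twist": 0,"claw": 8.5},
    {"x": 4,"y": 0.6,"z": 10,"twist": 0,"claw": 7},
    {"x": 4,"y": 0.6,"z": 13,"twist": 0,"claw": 5},
    {"x": 4,"y": 0.6,"z": 14.1,"twist": 0,"claw": 3.5},
    {"x": 4,"y": 0.6,"z": 14.1,"twist": 0,"claw": 3.5},
    {"x": 4,"y": 0.6,"z": 14.1,"twist": 0,"claw": 1.5},
    {"x": 4,"y": 0.6,"z": 14.1,"twist": 0,"claw": 1.5},
    {"x": 4,"y": 0.6,"z": 14.1,"twist": 0,"claw": 1.5},
    {"x": 4,"y": 0.6,"z": 14.1,"twist": 0,"claw": 1.5},
  ],
)

```text
clock: 3.0
position: [0.6569, 0.0527, 0.0806]
tcp_rot: [-0.0, 1.0, 0.0, 0.002]
wrist_force: [-2.6, 0.6, 7.0]
width: 0.023
grasp_force: 61.0
```

```bash
python3 -c "
from h import *
go(.656,.052,.2,90)"
```

```text
pos [0.6569 0.0527 0.0806] yaw -90.0 tilt 0.25 j6 1.25 F [-2.6  0.6  7. ] w 0.023 gf 61.0 t 3.0
  x -0.04 y 0.06 z -11.94 twist 0.001
```

Emit:
apply_moves(
  plan=[
    {"x": 0,"y": 0,"z": -2,"twist": 0,"claw": 1.5},
    {"x": 0,"y": 0,"z": -5,"twist": 0,"claw": 1.5},
    {"x": 0,"y": 0,"z": -8.5,"twist": 0,"claw": 1.5},
    {"x": -3,"y": 0.4,"z": -10,"twist": 0,"claw": 1.5},
    {"x": -7,"y": 1,"z": -10,"twist": 0,"claw": 1.5},
    {"x": -11,"y": 1.6,"z": -10,"twist": 0,"claw": 1.5},
    {"x": -15,"y": 2.2,"z": -9,"twist": 0,"claw": 1.5},
    {"x": -18,"y": 2.5,"z": -8,"twist": 0,"claw": 1.5},
    {"x": -18,"y": 2.5,"z": -8,"twist": 0,"claw": 1.5},
    {"x": -18,"y": 2.5,"z": -8,"twist": 0,"claw": 1.5},
  ],
)

```text
clock: 4.0
position: [0.4754, 0.0273, 0.1585]
tcp_rot: [-0.0, 1.0, 0.0, 0.001]
wrist_force: [0.9, -0.2, -1.9]
width: 0.0227
grasp_force: 59.8
```

Run:
```python
from h import *
go(.4766,.0277,.155,90); w=cam("wrist"); o=env.get_obs()
A=w["frame"]; s=cam("scene"); 
t=np.array(o["position"]); tip=t-[0,0,.0746]
print((proj(w,[tip,tip+[0,0,.044],(.4766,.0277,.07)])).round(1)); ps=proj(s,[tip,(.4766,.0277,.07)]); print(ps)
u,v=ps[0].astype(int)
B=s["frame"][v-50:v+50,u-50:u+50]
im=np.hstack([A[60:360,90:430],cv2.resize(B,(300,300),interpolation=cv2.INTER_CUBIC)])
cv2.imwrite("pics/w3.png",cv2.resize(im[:,:,::-1],None,fx=1.25,fy=1.25))
```

```text
pos [0.4754 0.0273 0.1585] yaw -90.0 tilt 0.08 j6 1.18 F [ 0.9 -0.2 -1.9] w 0.0227 gf 59.8 t 4.0
  x 0.12 y -0.04 z 0.35 twist 0.001
[[251.3 189.5]
 [251.3 210.9]
 [251.1 183.8]]
[[179.67286901 210.49655398]
 [180.26211015 215.58683258]]
```

View pics/w3.png

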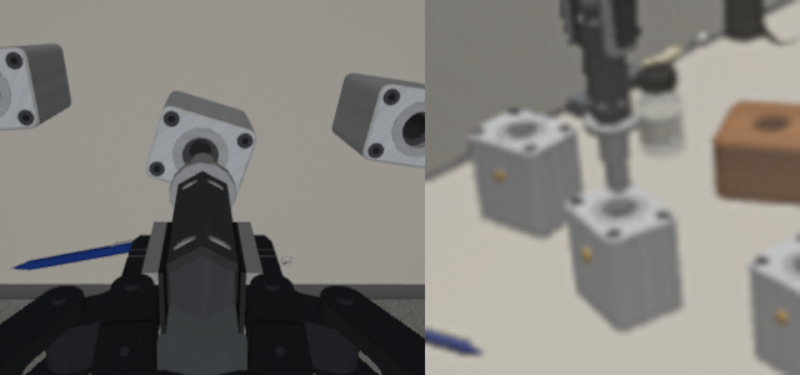

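The tip appears over the bore, at (202,160) in the crop against a ring centre of (201,153), which matches the prediction. I'll descend gently.

Emit:
apply_moves(
  plan=[
    {"x": 0.1,"y": 0,"z": 0.6,"twist": 0,"claw": 1.5},
    {"x": 0.1,"y": 0,"z": 1.2,"twist": 0,"claw": 1.5},
    {"x": 0.1,"y": 0,"z": 1.7,"twist": 0,"claw": 1.5},
    {"x": 0.1,"y": 0,"z": 2.1,"twist": 0,"claw": 1.5},
    {"x": 0.1,"y": 0,"z": 2.3,"twist": 0,"claw": 1.5},
    {"x": 0.1,"y": 0,"z": 2.45,"twist": 0,"claw": 1.5},
    {"x": 0.1,"y": 0,"z": 2.6,"twist": 0,"claw": 1.5},
    {"x": 0.1,"y": 0,"z": 2.7,"twist": 0,"claw": 1.5},
    {"x": 0.1,"y": 0,"z": 2.7,"twist": 0,"claw": 1.5},
  ],
)

```text
clock: 5.0
position: [0.4781, 0.0273, 0.1334]
tcp_rot: [-0.0, 1.0, 0.0, 0.002]
wrist_force: [-2.9, 0.8, 11.1]
width: 0.0231
grasp_force: 61.8
```

Emit:
apply_moves(
  plan=[
    {"x": -0.1,"y": 0,"z": 0,"twist": 0,"claw": 1.5},
    {"x": -0.2,"y": 0,"z": 0,"twist": 0,"claw": 1.5},
    {"x": -0.2,"y": 0,"z": 0,"twist": 0,"claw": 1.5},
    {"x": -0.1,"y": 0.1,"z": 0,"twist": 0,"claw": 1.5},
    {"x": -0.1,"y": 0.1,"z": 0,"twist": 0,"claw": 1.5},
  ],
)

```text
clock: 5.5
position: [0.4776, 0.0268, 0.1335]
tcp_rot: [-0.001, 1.0, 0.0, 0.003]
wrist_force: [-1.6, 2.2, 9.7]
width: 0.0233
grasp_force: 61.5
```

Emit:
apply_moves(
  plan=[
    {"x": 0,"y": -0.2,"z": 0,"twist": 0,"claw": 1.5},
    {"x": 0,"y": -0.2,"z": 0,"twist": 0,"claw": 1.5},
    {"x": 0,"y": -0.1,"z": 0,"twist": 0,"claw": 1.5},
  ],
)

```text
clock: 5.8
position: [0.4775, 0.0275, 0.1334]
tcp_rot: [-0.0, 1.0, 0.001, 0.003]
wrist_force: [-2.3, 1.5, 9.5]
width: 0.0228
grasp_force: 61.5
```

Emit:
apply_moves(
  plan=[
    {"x": 0,"y": 0,"z": -1.5,"twist": 0,"claw": 1.5},
    {"x": 0,"y": 0,"z": -3.5,"twist": 0,"claw": 1.5},
    {"x": 1,"y": -3.5,"z": -3.8,"twist": 0,"claw": 1.5},
    {"x": 2,"y": -7,"z": -3.8,"twist": 0,"claw": 1.5},
    {"x": 3,"y": -10.5,"z": -3.5,"twist": 0,"claw": 1.5},
    {"x": 4,"y": -13.6,"z": -2.8,"twist": 0,"claw": 1.5},
    {"x": 4,"y": -13.6,"z": -2.5,"twist": 0,"claw": 1.5},
    {"x": 4,"y": -13.6,"z": -2.5,"twist": 0,"claw": 1.5},
  ],
)

```text
clock: 6.6
position: [0.515, 0.1636, 0.1547]
tcp_rot: [0.001, 1.0, 0.001, -0.001]
wrist_force: [-0.3, -0.2, -2.2]
width: 0.0233
grasp_force: 60.0
```

Run:
```python
from h import *
go(.517,.1635,.131,90)
s=cam("scene"); t=env.get_obs()["position"]; print(proj(s,[t-[0,0,.0746],(.517,.1635,.07)]))
```

```text
pos [0.515  0.1636 0.1547] yaw -89.9 tilt 0.13 j6 0.97 F [-0.3 -0.2 -2.2] w 0.0233 gf 60.0 t 6.6
  x 0.20 y 0.01 z 2.37 twist 0.001
[[153.27401971 191.20554477]
 [154.19223128 194.54160315]]
```

Emit:
apply_moves(
  plan=[
    {"x": 0.2,"y": 0,"z": 0.5,"twist": 0,"claw": 1.5},
    {"x": 0.2,"y": 0,"z": 1.1,"twist": 0,"claw": 1.5},
    {"x": 0.2,"y": 0,"z": 1.6,"twist": 0,"claw": 1.5},
    {"x": 0.2,"y": 0,"z": 1.8,"twist": 0,"claw": 1.5},
    {"x": 0.2,"y": 0,"z": 2.0,"twist": 0,"claw": 1.5},
    {"x": 0.2,"y": 0,"z": 2.2,"twist": 0,"claw": 1.5},
    {"x": 0.2,"y": 0,"z": 2.4,"twist": 0,"claw": 1.5},
    {"x": 0.2,"y": 0,"z": 2.5,"twist": 0,"claw": 1.5},
    {"x": 0.2,"y": 0,"z": 2.5,"twist": 0,"claw": 1.5},
  ],
)

```text
clock: 7.55
position: [0.5175, 0.1633, 0.1306]
tcp_rot: [0.0, 1.0, 0.0, -0.0]
wrist_force: [-0.5, 0.8, -2.5]
width: 0.023
grasp_force: 60.0
```

Emit:
apply_moves(
  plan=[
    {"x": 0,"y": 0,"z": 0.4,"twist": 0,"claw": 1.5},
    {"x": 0,"y": 0,"z": 0.8,"twist": 0,"claw": 1.5},
    {"x": 0,"y": 0,"z": 1.1,"twist": 0,"claw": 1.5},
    {"x": 0,"y": 0,"z": 1.3,"twist": 0,"claw": 1.5},
    {"x": 0,"y": 0,"z": 1.45,"twist": 0,"claw": 1.5},
    {"x": 0,"y": 0,"z": 1.6,"twist": 0,"claw": 1.5},
    {"x": 0,"y": 0,"z": 1.75,"twist": 0,"claw": 1.5},
    {"x": 0,"y": 0,"z": 1.85,"twist": 0,"claw": 1.5},
    {"x": 0,"y": 0,"z": 1.85,"twist": 0,"claw": 1.5},
  ],
)

```text
clock: 8.45
position: [0.5175, 0.1634, 0.1122]
tcp_rot: [-0.0, 1.0, 0.0, -0.0]
wrist_force: [1.1, -0.4, -1.9]
width: 0.0229
grasp_force: 60.1
```

Emit:
apply_moves(
  plan=[
    {"x": 0,"y": 0,"z": 0.1,"twist": 0,"claw": 1.5},
    {"x": 0,"y": 0,"z": 0.2,"twist": 0,"claw": 1.5},
    {"x": 0,"y": 0,"z": 0.35,"twist": 0,"claw": 1.5},
    {"x": 0,"y": 0,"z": 0.5,"twist": 0,"claw": 1.5},
    {"x": 0,"y": 0,"z": 0.6,"twist": 0,"claw": 1.5},
    {"x": 0,"y": 0,"z": 0.6,"twist": 0,"claw": 1.5},
  ],
)

```text
clock: 9.05
position: [0.5175, 0.1633, 0.1061]
tcp_rot: [0.0, 1.0, 0.0, -0.0]
wrist_force: [-1.1, 0.1, -2.9]
width: 0.023
grasp_force: 60.1
```

H1 is loose: the thick step is in. On to H3.

Emit:
apply_moves(
  plan=[
    {"x": 0,"y": 0,"z": -2.5,"twist": 0,"claw": 1.5},
    {"x": 0,"y": 0,"z": -5,"twist": 0,"claw": 1.5},
    {"x": 0,"y": 0,"z": -6.8,"twist": 0,"claw": 1.5},
    {"x": -0.4,"y": 4.5,"z": -7.2,"twist": 0,"claw": 1.5},
    {"x": -0.8,"y": 9,"z": -7.2,"twist": 0,"claw": 1.5},
    {"x": -1.2,"y": 13.5,"z": -7.2,"twist": 0,"claw": 1.5},
    {"x": -1.6,"y": 18,"z": -7.2,"twist": 0,"claw": 1.5},
    {"x": -2,"y": 22.5,"z": -7.2,"twist": 0,"claw": 1.5},
    {"x": -2.4,"y": 26,"z": -6,"twist": 0,"claw": 1.5},
    {"x": -2.4,"y": 27.5,"z": -5,"twist": 0,"claw": 1.5},
  ],
)

```text
clock: 10.05
position: [0.4929, -0.1144, 0.1563]
tcp_rot: [0.0, 1.0, -0.001, 0.0]
wrist_force: [-0.1, 1.1, -2.3]
width: 0.0231
grasp_force: 60.3
```

Emit:
apply_moves(
  plan=[
    {"x": 0,"y": 0,"z": 0,"twist": 0,"claw": 1.5},
    {"x": 0,"y": 0,"z": 0,"twist": 0,"claw": 1.5},
  ],
)

```text
clock: 10.25
position: [0.4936, -0.1118, 0.1564]
tcp_rot: [0.0, 1.0, -0.0, -0.0]
wrist_force: [-0.5, 0.1, -2.3]
width: 0.0232
grasp_force: 60.2
```

Run:
```python
from h import *
go(.4933,-.1122,.131,90)
```

```text
pos [ 0.4936 -0.1118  0.1564] yaw -90.0 tilt 0.01 j6 1.48 F [-0.5  0.1 -2.3] w 0.0232 gf 60.2 t 10.2
  x -0.03 y 0.04 z 2.54 twist -0.001
```

Emit:
apply_moves(
  plan=[
    {"x": 0,"y": 0,"z": 0.6,"twist": 0,"claw": 1.5},
    {"x": 0,"y": 0,"z": 1.2,"twist": 0,"claw": 1.5},
    {"x": 0,"y": 0,"z": 1.7,"twist": 0,"claw": 1.5},
    {"x": 0,"y": 0,"z": 2.0,"twist": 0,"claw": 1.5},
    {"x": 0,"y": 0,"z": 2.2,"twist": 0,"claw": 1.5},
    {"x": 0,"y": 0,"z": 2.4,"twist": 0,"claw": 1.5},
    {"x": 0,"y": 0,"z": 2.6,"twist": 0,"claw": 1.5},
    {"x": 0,"y": 0,"z": 2.7,"twist": 0,"claw": 1.5},
    {"x": 0,"y": 0,"z": 2.7,"twist": 0,"claw": 1.5},
  ],
)

```text
clock: 11.15
position: [0.4936, -0.1117, 0.1292]
tcp_rot: [-0.0, 1.0, 0.0, -0.0]
wrist_force: [0.4, -0.0, -2.0]
width: 0.0229
grasp_force: 60.3
```

Emit:
apply_moves(
  plan=[
    {"x": 0,"y": 0,"z": 0.4,"twist": 0,"claw": 1.5},
    {"x": 0,"y": 0,"z": 0.8,"twist": 0,"claw": 1.5},
    {"x": 0,"y": 0,"z": 1.1,"twist": 0,"claw": 1.5},
    {"x": 0,"y": 0,"z": 1.25,"twist": 0,"claw": 1.5},
    {"x": 0,"y": 0,"z": 1.4,"twist": 0,"claw": 1.5},
    {"x": 0,"y": 0,"z": 1.5,"twist": 0,"claw": 1.5},
    {"x": 0,"y": 0,"z": 1.6,"twist": 0,"claw": 1.5},
    {"x": 0,"y": 0,"z": 1.7,"twist": 0,"claw": 1.5},
    {"x": 0,"y": 0,"z": 1.7,"twist": 0,"claw": 1.5},
  ],
)

```text
clock: 12.05
position: [0.4944, -0.1119, 0.1133]
tcp_rot: [0.0, 1.0, 0.0, 0.001]
wrist_force: [-1.1, -0.2, 4.8]
width: 0.023
grasp_force: 61.2
```

H3 is good: it stopped at about 31 mm with a light 7 N. That makes H2 tight and H1 loose. I'll return the gauge to the stand.

Emit:
apply_moves(
  plan=[
    {"x": 0,"y": 0,"z": -2.5,"twist": 0,"claw": 1.5},
    {"x": 0,"y": 0,"z": -5,"twist": 0,"claw": 1.5},
    {"x": 0,"y": 0,"z": -7,"twist": 0,"claw": 1.5},
    {"x": 3,"y": -3,"z": -7,"twist": 0,"claw": 1.5},
    {"x": 6,"y": -6,"z": -7,"twist": 0,"claw": 1.5},
    {"x": 9,"y": -9,"z": -7,"twist": 0,"claw": 1.5},
    {"x": 12,"y": -12,"z": -6,"twist": 0,"claw": 1.5},
    {"x": 15,"y": -15,"z": -5,"twist": 0,"claw": 1.5},
    {"x": 16.3,"y": -16.4,"z": -4,"twist": 0,"claw": 1.5},
    {"x": 16.3,"y": -16.4,"z": -3,"twist": 0,"claw": 1.5},
  ],
)

```text
clock: 13.05
position: [0.6573, 0.0547, 0.1394]
tcp_rot: [-0.0, 1.0, 0.001, -0.001]
wrist_force: [0.0, -0.7, -2.5]
width: 0.0235
grasp_force: 60.3
```

Emit:
apply_moves(
  plan=[
    {"x": 0,"y": 0,"z": 0,"twist": 0,"claw": 1.5},
    {"x": 0,"y": 0,"z": 0,"twist": 0,"claw": 1.5},
  ],
)

```text
clock: 13.25
position: [0.6561, 0.0516, 0.1423]
tcp_rot: [0.0, 1.0, -0.0, -0.0]
wrist_force: [-0.6, -0.1, -1.7]
width: 0.0234
grasp_force: 60.2
```

Run:
```python
from h import *
go(.6569,.0527,.0806,90)
```

```text
pos [0.6561 0.0516 0.1423] yaw -90.0 tilt 0.05 j6 1.25 F [-0.6 -0.1 -1.7] w 0.0234 gf 60.2 t 13.2
  x 0.09 y -0.12 z 6.17 twist -0.000
```

Emit:
apply_moves(
  plan=[
    {"x": 0.1,"y": -0.1,"z": 1,"twist": 0,"claw": 1.5},
    {"x": 0.1,"y": -0.1,"z": 1.8,"twist": 0,"claw": 1.5},
    {"x": 0.1,"y": -0.1,"z": 2.4,"twist": 0,"claw": 1.5},
    {"x": 0.1,"y": -0.1,"z": 2.8,"twist": 0,"claw": 1.5},
    {"x": 0.1,"y": -0.1,"z": 2.8,"twist": 0,"claw": 1.5},
  ],
)

```text
clock: 13.75
position: [0.6571, 0.0532, 0.1134]
tcp_rot: [0.0, 1.0, 0.0, -0.001]
wrist_force: [0.5, -0.1, -2.2]
width: 0.0232
grasp_force: 60.2
```

Emit:
apply_moves(
  plan=[
    {"x": 0,"y": 0,"z": 0.8,"twist": 0,"claw": 1.5},
    {"x": 0,"y": 0,"z": 1.6,"twist": 0,"claw": 1.5},
    {"x": 0,"y": 0,"z": 2.4,"twist": 0,"claw": 1.5},
    {"x": 0,"y": 0,"z": 2.9,"twist": 0,"claw": 1.5},
    {"x": 0,"y": 0,"z": 3.2,"twist": 0,"claw": 1.5},
    {"x": 0,"y": 0,"z": 3.2,"twist": 0,"claw": 1.5},
  ],
)

```text
clock: 14.35
position: [0.6573, 0.0533, 0.0817]
tcp_rot: [0.0, 1.0, 0.0, -0.0]
wrist_force: [0.4, 0.4, -1.1]
width: 0.0232
grasp_force: 60.2
```

Emit:
apply_moves(
  plan=[
    {"x": 0,"y": 0,"z": 0.1,"twist": 0,"claw": 1.5},
    {"x": 0,"y": 0,"z": 0.1,"twist": 0,"claw": 5},
    {"x": 0,"y": 0,"z": 0.1,"twist": 0,"claw": 5},
    {"x": 0,"y": 0,"z": 0.1,"twist": 0,"claw": 5},
    {"x": 0,"y": 0,"z": -2,"twist": 0,"claw": 5},
    {"x": 0,"y": 0,"z": -5,"twist": 0,"claw": 6},
    {"x": 0,"y": 0,"z": -9,"twist": 0,"claw": 8.5},
    {"x": 0,"y": 0,"z": -12,"twist": 0,"claw": 8.5},
    {"x": 0,"y": 0,"z": -12,"twist": 0,"claw": 8.5},
    {"x": 0,"y": 0,"z": -12,"twist": 0,"claw": 8.5},
  ],
)

```text
clock: 15.35
position: [0.658, 0.0536, 0.2033]
tcp_rot: [-0.0, 1.0, 0.0, 0.001]
wrist_force: [-0.4, 0.1, -0.6]
width: 0.085
grasp_force: 0.0
```

Run:
```python
from h import *
w=cam("wrist"); print((proj(w,[(.6566,.0513,.056),(.6566,.0513,.134)])*1.5).round(1)); save(w,"w4.png")
go(.4766,.0277,.15,-16.6); go(.517,.1635,.15,4)
```

```text
[[380.8 253. ]
 [381.8 291.9]]
pos [0.6574 0.0535 0.2019] yaw -90.0 tilt 0.03 j6 1.25 F [-0.8  0.3 -0.1] w 0.0853 gf 0.0 t 15.4
  x -18.07 y 2.58 z 5.20 twist -1.281
pos [0.6574 0.0535 0.2019] yaw -90.0 tilt 0.03 j6 1.25 F [-0.8  0.3 -0.1] w 0.0853 gf 0.0 t 15.4
  x -14.03 y -11.00 z 5.20 twist 1.501
```

View pics/w4.png

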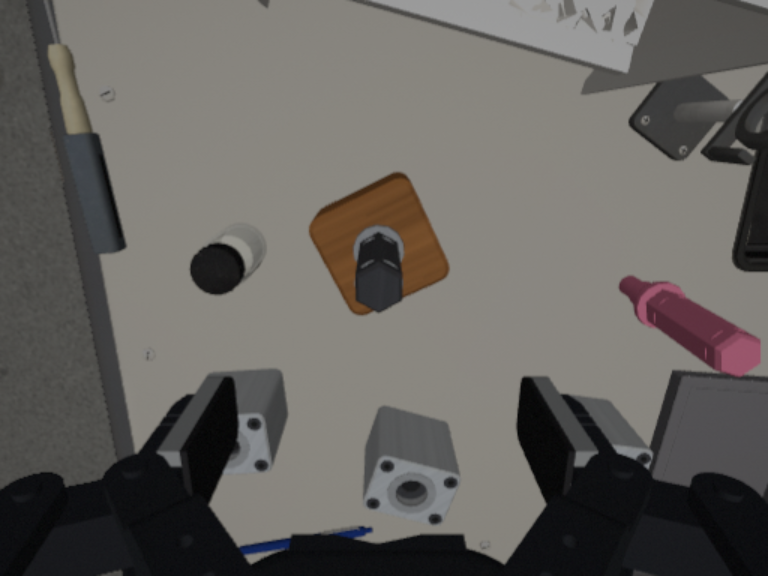

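The gauge is seated in its stand, collar at (379,250) and handle top at (380,290), and the vial is upright. H2 is the tight one, so I grasp it next.

Emit:
apply_moves(
  plan=[
    {"x": -2,"y": 0.3,"z": 0,"twist": -0.14,"claw": 8.5},
    {"x": -5,"y": 0.7,"z": 0,"twist": -0.28,"claw": 8.5},
    {"x": -9,"y": 1.3,"z": 0,"twist": -0.43,"claw": 8.5},
    {"x": -13,"y": 1.9,"z": 1,"twist": -0.57,"claw": 8.5},
    {"x": -16,"y": 2.3,"z": 3,"twist": -0.72,"claw": 8.5},
    {"x": -18,"y": 2.6,"z": 5,"twist": -0.86,"claw": 8.5},
    {"x": -18,"y": 2.6,"z": 6,"twist": -1.0,"claw": 8.5},
    {"x": -18,"y": 2.6,"z": 7,"twist": -1.15,"claw": 8.5},
    {"x": -18,"y": 2.6,"z": 7.5,"twist": -1.28,"claw": 8.5},
    {"x": -18,"y": 2.6,"z": 7.5,"twist": -1.28,"claw": 8.5},
  ],
)

```text
clock: 16.4
position: [0.4761, 0.0269, 0.1255]
tcp_rot: [-0.001, 0.802, 0.598, -0.002]
wrist_force: [-0.4, 0.5, 1.2]
width: 0.085
grasp_force: 0.0
```

Run:
```python
from h import *
w=cam("wrist"); go(.4766,.0277,.028,-16.6)
print(proj(w,[(.4766,.0277,.07)]).round(1))
g=cv2.cvtColor(w["frame"],cv2.COLOR_RGB2GRAY); u,v=proj(w,[(.4766,.0277,.07)])[0].astype(int)
m=((g<95)*1).astype(np.uint8); n,l,st,ce=cv2.connectedComponentsWithStats(m)
for i in range(1,n):
    if 20<st[i,4]<900 and abs(ce[i]-[u,v]).max()<90: print(st[i,4],ce[i].round(1),onplane(w,ce[i],.07)[0].round(4))
cv2.imwrite("pics/w5.png",w["frame"][:,:,::-1])
```

```text
pos [0.4767 0.027  0.1263] yaw -16.8 tilt 0.14 j6 2.46 F [ 0.4  0.2 -0.4] w 0.0851 gf 0.0 t 16.4
  x 0.07 y -0.01 z 9.83 twist -0.004
[[251.9 197.6]]
849 [251.9 144.8] [0.4876 0.0644 0.07  ]
168 [226.9 163.3] [0.4672 0.0569 0.07  ]
167 [277.7 163.7] [0.5009 0.0465 0.07  ]
813 [252.1 196.7] [0.477  0.0283 0.07  ]
135 [228.1 227.8] [0.4529 0.0099 0.07  ]
142 [275.5 228.3] [ 0.4864 -0.0005  0.07  ]
```

Emit:
apply_moves(
  plan=[
    {"x": 0.1,"y": 0,"z": 3,"twist": 0,"claw": 8.5},
    {"x": 0.1,"y": 0,"z": 6,"twist": 0,"claw": 8.5},
    {"x": 0.1,"y": 0,"z": 8.5,"twist": 0,"claw": 8.5},
    {"x": 0.1,"y": 0,"z": 9.8,"twist": 0,"claw": 8.5},
    {"x": 0.1,"y": 0,"z": 9.8,"twist": 0,"claw": 6},
    {"x": 0.1,"y": 0,"z": 9.8,"twist": 0,"claw": 4},
    {"x": 0.1,"y": 0,"z": 9.8,"twist": 0,"claw": 4},
    {"x": 0.1,"y": 0,"z": 9.8,"twist": 0,"claw": 4},
    {"x": 0.1,"y": 0,"z": 9.8,"twist": 0,"claw": 4},
  ],
)

```text
clock: 17.35
position: [0.4785, 0.0285, 0.0306]
tcp_rot: [0.0, 0.802, 0.597, 0.001]
wrist_force: [-2.9, 0.3, 6.3]
width: 0.0485
grasp_force: 63.0
```

Run:
```python
from h import *
go(.469,-.243,.12,-3.7); go(.461,-.36,.12,-3.7)
```

```text
pos [0.4785 0.0285 0.0306] yaw -16.7 tilt 0.11 j6 2.46 F [-2.9  0.3  6.3] w 0.0485 gf 63.0 t 17.4
  x -26.27 y 6.89 z -8.95 twist -0.226
pos [0.4785 0.0285 0.0306] yaw -16.7 tilt 0.11 j6 2.46 F [-2.9  0.3  6.3] w 0.0485 gf 63.0 t 17.4
  x -37.71 y 9.48 z -8.96 twist -0.226
```

Emit:
apply_moves(
  plan=[
    {"x": 0,"y": 0,"z": -3,"twist": 0,"claw": 4},
    {"x": 0,"y": 0,"z": -6,"twist": 0,"claw": 4},
    {"x": 0,"y": 0,"z": -9,"twist": 0.1,"claw": 4},
    {"x": -1,"y": 0.3,"z": -11,"twist": 0.22,"claw": 4},
    {"x": -4.5,"y": 1.2,"z": -11.5,"twist": 0.36,"claw": 4},
    {"x": -8.5,"y": 2.2,"z": -11.5,"twist": 0.5,"claw": 4},
    {"x": -12.5,"y": 3.3,"z": -11.5,"twist": 0.64,"claw": 4},
    {"x": -16.5,"y": 4.3,"z": -11.5,"twist": 0.78,"claw": 4},
    {"x": -20.5,"y": 5.4,"z": -11.5,"twist": 0.92,"claw": 4},
    {"x": -24,"y": 6.3,"z": -11.5,"twist": 1.06,"claw": 4},
  ],
)

```text
clock: 18.35
position: [0.4687, -0.2213, 0.1437]
tcp_rot: [-0.0, 0.994, 0.106, -0.0]
wrist_force: [1.4, -0.0, -4.5]
width: 0.0485
grasp_force: 65.0
```

Run:
```python
from h import *
go(.469,-.243,.036,86.3)
```

```text
pos [ 0.4687 -0.2213  0.1437] yaw -77.8 tilt 0.06 j6 1.92 F [ 1.4 -0.  -4.5] w 0.0485 gf 65.0 t 18.4
  x -0.42 y 2.14 z 10.77 twist 0.278
```

Emit:
apply_moves(
  plan=[
    {"x": -0.4,"y": 1.8,"z": 0,"twist": 0.14,"claw": 4},
    {"x": -0.4,"y": 2.1,"z": 1,"twist": 0.278,"claw": 4},
    {"x": -0.4,"y": 2.1,"z": 3,"twist": 0.278,"claw": 4},
    {"x": -0.4,"y": 2.1,"z": 6,"twist": 0.278,"claw": 4},
    {"x": -0.4,"y": 2.1,"z": 8,"twist": 0.278,"claw": 4},
    {"x": -0.4,"y": 2.1,"z": 9.5,"twist": 0.278,"claw": 4},
    {"x": -0.4,"y": 2.1,"z": 10,"twist": 0.278,"claw": 4},
    {"x": -0.4,"y": 2.1,"z": 10.3,"twist": 0.278,"claw": 4},
    {"x": -0.4,"y": 2.1,"z": 10.3,"twist": 0.278,"claw": 4},
  ],
)

```text
clock: 19.25
position: [0.4704, -0.2411, 0.0415]
tcp_rot: [0.0, 1.0, -0.029, 0.0]
wrist_force: [-0.9, 0.2, -3.8]
width: 0.0488
grasp_force: 64.8
```

Run:
```python
from h import *
go(.469,-.243,.0336,86.3)
c=cam("top"); s=cam("scene"); save(s,"s2.png")
t=env.get_obs()["position"]
```

```text
pos [ 0.4704 -0.2411  0.0415] yaw -93.3 tilt 0.02 j6 1.69 F [-0.9  0.2 -3.8] w 0.0488 gf 64.8 t 19.2
  x -0.13 y 0.20 z 0.79 twist 0.007
```

View pics/s2.png

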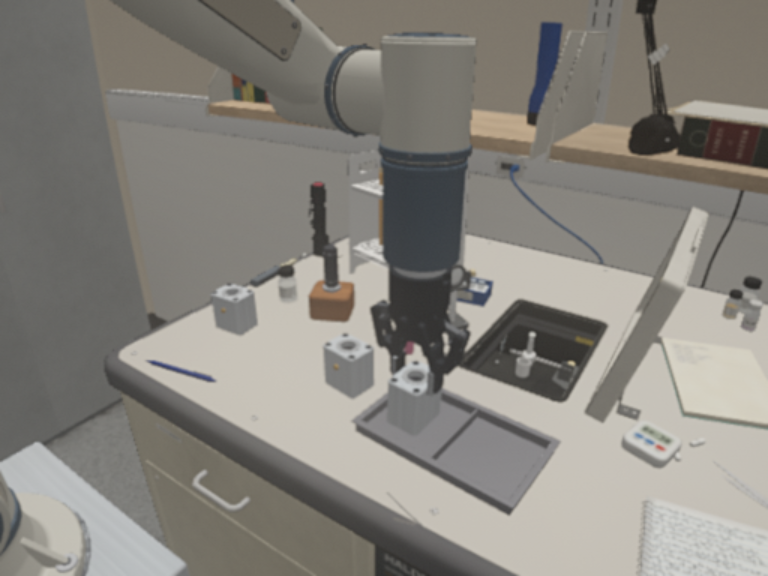

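H2 hangs level over the left compartment, at about (413,398). The gauge, vial and lens mount are undisturbed. I'll set it down slowly.

Emit:
apply_moves(
  plan=[
    {"x": -0.1,"y": 0.2,"z": 0.3,"twist": 0,"claw": 4},
    {"x": -0.1,"y": 0.2,"z": 0.5,"twist": 0,"claw": 4},
    {"x": -0.1,"y": 0.2,"z": 0.65,"twist": 0,"claw": 4},
    {"x": -0.1,"y": 0.2,"z": 0.8,"twist": 0,"claw": 4},
    {"x": -0.1,"y": 0.2,"z": 0.8,"twist": 0,"claw": 4},
  ],
)

```text
clock: 19.85
position: [0.4691, -0.243, 0.0337]
tcp_rot: [0.0, 1.0, -0.029, 0.0]
wrist_force: [-1.7, 2.5, 0.4]
width: 0.0483
grasp_force: 65.4
```

Emit:
apply_moves(
  plan=[
    {"x": 0,"y": 0,"z": 0.07,"twist": 0,"claw": 4},
    {"x": 0,"y": 0,"z": 0.07,"twist": 0,"claw": 5.5},
    {"x": 0,"y": 0,"z": 0.07,"twist": 0,"claw": 7.5},
    {"x": 0,"y": 0,"z": 0.07,"twist": 0,"claw": 7.5},
    {"x": 0,"y": 0,"z": -2,"twist": 0,"claw": 7.5},
    {"x": 0,"y": 0,"z": -5,"twist": 0,"claw": 7.5},
    {"x": 0,"y": 0,"z": -8,"twist": 0,"claw": 7.5},
    {"x": 0,"y": 0,"z": -11,"twist": 0,"claw": 8.5},
  ],
)

```text
clock: 20.65
position: [0.4691, -0.2432, 0.1446]
tcp_rot: [0.0, 1.0, -0.029, 0.0]
wrist_force: [0.9, -0.6, -0.6]
width: 0.0853
grasp_force: 0.0
```

Run:
```python
from h import *
go(.517,.1635,.13,4)
```

```text
pos [ 0.4691 -0.2432  0.1446] yaw -93.3 tilt 0.03 j6 1.69 F [ 0.9 -0.6 -0.6] w 0.0853 gf 0.0 t 20.6
  x 2.43 y -40.87 z 1.45 twist 1.443
```

Emit:
apply_moves(
  plan=[
    {"x": 0.2,"y": -3.5,"z": -1,"twist": 0.14,"claw": 8.5},
    {"x": 0.4,"y": -7.5,"z": -1,"twist": 0.28,"claw": 8.5},
    {"x": 0.7,"y": -12,"z": -1,"twist": 0.42,"claw": 8.5},
    {"x": 1,"y": -16.5,"z": -1,"twist": 0.57,"claw": 8.5},
    {"x": 1.3,"y": -21,"z": -1,"twist": 0.72,"claw": 8.5},
    {"x": 1.5,"y": -25.5,"z": -1,"twist": 0.86,"claw": 8.5},
    {"x": 1.8,"y": -30,"z": -1,"twist": 1.0,"claw": 8.5},
    {"x": 2.1,"y": -34.5,"z": -1,"twist": 1.15,"claw": 8.5},
    {"x": 2.3,"y": -38.5,"z": 0,"twist": 1.3,"claw": 8.5},
    {"x": 2.4,"y": -40.9,"z": 1,"twist": 1.44,"claw": 8.5},
  ],
)

```text
clock: 21.65
position: [0.5171, 0.1672, 0.1332]
tcp_rot: [-0.001, 0.751, -0.66, 0.0]
wrist_force: [0.5, -0.9, -1.2]
width: 0.0851
grasp_force: 0.0
```

Emit:
apply_moves(
  plan=[
    {"x": 0,"y": 0,"z": 0,"twist": 0,"claw": 8.5},
    {"x": 0,"y": 0,"z": 0,"twist": 0,"claw": 8.5},
  ],
)

```text
clock: 21.85
position: [0.5166, 0.1643, 0.133]
tcp_rot: [0.0, 0.753, -0.657, 0.0]
wrist_force: [0.3, -0.3, 0.3]
width: 0.0851
grasp_force: 0.0
```

Run:
```python
from h import *
w=cam("wrist"); go(.517,.1635,.028,4)
g=cv2.cvtColor(w["frame"],cv2.COLOR_RGB2GRAY); u,v=proj(w,[(.517,.1635,.07)])[0].astype(int)
m=((g<95)*1).astype(np.uint8); n,l,st,ce=cv2.connectedComponentsWithStats(m)
for i in range(1,n):
    if 20<st[i,4]<900 and abs(ce[i]-[u,v]).max()<90: print(st[i,4],ce[i].round(1),onplane(w,ce[i],.07)[0].round(4))
```

```text
pos [0.5168 0.1637 0.1335] yaw -172.3 tilt 0.03 j6 -0.46 F [ 0.1 -0.7 -0.1] w 0.0847 gf 0.0 t 21.9
  x 0.02 y -0.01 z 10.55 twist 0.065
805 [252.8 145. ] [0.5207 0.1269 0.07  ]
155 [228.2 161.5] [0.5366 0.1411 0.07  ]
155 [277.1 164.6] [0.5015 0.1387 0.07  ]
765 [250.4 195.2] [0.5174 0.1642 0.07  ]
127 [225.3 224.2] [0.5332 0.1901 0.07  ]
123 [271.2 226.9] [0.4982 0.1876 0.07  ]
```

Emit:
apply_moves(
  plan=[
    {"x": -0.1,"y": -0.1,"z": 3,"twist": 0.065,"claw": 8.5},
    {"x": -0.1,"y": -0.1,"z": 6,"twist": 0.065,"claw": 8.5},
    {"x": -0.1,"y": -0.1,"z": 9,"twist": 0.065,"claw": 8.5},
    {"x": -0.1,"y": -0.1,"z": 10.5,"twist": 0.065,"claw": 8.5},
    {"x": -0.1,"y": -0.1,"z": 10.5,"twist": 0.065,"claw": 6},
    {"x": -0.1,"y": -0.1,"z": 10.5,"twist": 0.065,"claw": 4},
    {"x": -0.1,"y": -0.1,"z": 10.5,"twist": 0.065,"claw": 4},
    {"x": -0.1,"y": -0.1,"z": 10.5,"twist": 0.065,"claw": 4},
    {"x": -0.1,"y": -0.1,"z": 10.5,"twist": 0.065,"claw": 4},
  ],
)

```text
clock: 22.8
position: [0.5184, 0.1649, 0.0303]
tcp_rot: [-0.001, 0.731, -0.682, 0.001]
wrist_force: [-2.5, -2.1, 7.0]
width: 0.0487
grasp_force: 63.3
```

Run:
```python
from h import *
go(.461,-.36,.15,-3.7)
```

```text
pos [0.5184 0.1649 0.0303] yaw -176.1 tilt 0.15 j6 -0.53 F [-2.5 -2.1  7. ] w 0.0487 gf 63.3 t 22.8
  x 51.97 y 9.30 z -12.02 twist 0.133
```

Emit:
apply_moves(
  plan=[
    {"x": 0,"y": 0,"z": -3,"twist": 0,"claw": 4},
    {"x": 0,"y": 0,"z": -6,"twist": 0,"claw": 4},
    {"x": 0,"y": 0,"z": -9,"twist": 0,"claw": 4},
    {"x": 2,"y": 0.3,"z": -11.5,"twist": 0,"claw": 4},
    {"x": 5,"y": 0.9,"z": -12,"twist": 0.02,"claw": 4},
    {"x": 9,"y": 1.6,"z": -12,"twist": 0.04,"claw": 4},
    {"x": 13,"y": 2.3,"z": -12,"twist": 0.06,"claw": 4},
    {"x": 17,"y": 3,"z": -12,"twist": 0.08,"claw": 4},
    {"x": 21,"y": 3.7,"z": -12,"twist": 0.1,"claw": 4},
    {"x": 25,"y": 4.4,"z": -12,"twist": 0.13,"claw": 4},
  ],
)

```text
clock: 23.8
position: [0.4898, -0.0886, 0.1482]
tcp_rot: [0.0, -0.685, 0.729, 0.0]
wrist_force: [0.9, -1.2, -3.9]
width: 0.0483
grasp_force: 64.6
```

Emit:
apply_moves(
  plan=[
    {"x": 4,"y": 0.2,"z": 0,"twist": 0,"claw": 4},
    {"x": 8,"y": 0.4,"z": 0,"twist": 0,"claw": 4},
    {"x": 12,"y": 0.6,"z": 0,"twist": 0,"claw": 4},
    {"x": 16,"y": 0.8,"z": 0,"twist": 0,"claw": 4},
    {"x": 20,"y": 1,"z": 0,"twist": 0,"claw": 4},
    {"x": 24,"y": 1.2,"z": 0,"twist": 0,"claw": 4},
    {"x": 26,"y": 1.4,"z": 0,"twist": 0,"claw": 4},
    {"x": 26,"y": 1.4,"z": 0,"twist": 0,"claw": 4},
  ],
)

```text
clock: 24.6
position: [0.4594, -0.3482, 0.1474]
tcp_rot: [-0.0, -0.684, 0.73, 0.001]
wrist_force: [-0.7, 0.5, -4.9]
width: 0.0486
grasp_force: 64.6
```

Run:
```python
from h import *
go(.461,-.36,.0415,-3.7)
```

```text
pos [ 0.4594 -0.3482  0.1474] yaw 176.3 tilt 0.08 j6 0.31 F [-0.7  0.5 -4.9] w 0.0486 gf 64.6 t 24.6
  x 1.18 y -0.25 z 10.59 twist -0.001
```

Emit:
apply_moves(
  plan=[
    {"x": 1.2,"y": -0.2,"z": 1.5,"twist": 0,"claw": 4},
    {"x": 1.2,"y": -0.2,"z": 4,"twist": 0,"claw": 4},
    {"x": 1.2,"y": -0.2,"z": 7,"twist": 0,"claw": 4},
    {"x": 1.2,"y": -0.2,"z": 9,"twist": 0,"claw": 4},
    {"x": 1.2,"y": -0.2,"z": 10,"twist": 0,"claw": 4},
    {"x": 1.2,"y": -0.2,"z": 10.6,"twist": 0,"claw": 4},
    {"x": 1.2,"y": -0.2,"z": 10.9,"twist": 0,"claw": 4},
    {"x": 1.2,"y": -0.2,"z": 11.1,"twist": 0,"claw": 4},
    {"x": 1.2,"y": -0.2,"z": 11.25,"twist": 0,"claw": 4},
    {"x": 1.2,"y": -0.2,"z": 11.25,"twist": 0,"claw": 4},
  ],
)

```text
clock: 25.6
position: [0.4621, -0.3582, 0.0362]
tcp_rot: [0.0, -0.685, 0.729, -0.0]
wrist_force: [1.1, 0.5, -4.5]
width: 0.0488
grasp_force: 64.5
```

Emit:
apply_moves(
  plan=[
    {"x": 0,"y": 0,"z": 0.15,"twist": 0,"claw": 4},
    {"x": 0,"y": 0,"z": 0.25,"twist": 0,"claw": 4},
    {"x": 0,"y": 0,"z": 0.32,"twist": 0,"claw": 4},
    {"x": 0,"y": 0,"z": 0.32,"twist": 0,"claw": 4},
  ],
)

```text
clock: 26.0
position: [0.462, -0.3583, 0.0334]
tcp_rot: [0.0, -0.685, 0.729, -0.0]
wrist_force: [-2.0, 0.6, 2.1]
width: 0.0488
grasp_force: 65.2
```

Contact felt. Now I release, rise and move clear.

Emit:
apply_moves(
  plan=[
    {"x": 0,"y": 0,"z": 0.05,"twist": 0,"claw": 5.5},
    {"x": 0,"y": 0,"z": 0.05,"twist": 0,"claw": 7.5},
    {"x": 0,"y": 0,"z": 0.05,"twist": 0,"claw": 7.5},
    {"x": 0,"y": 0,"z": -2,"twist": 0,"claw": 7.5},
    {"x": 0,"y": 0,"z": -5,"twist": 0,"claw": 7.5},
    {"x": 0,"y": 0,"z": -9,"twist": 0,"claw": 7.5},
    {"x": 0,"y": 0,"z": -13,"twist": 0,"claw": 7.5},
    {"x": 0,"y": 3,"z": -16,"twist": 0,"claw": 7.5},
    {"x": 0,"y": 7,"z": -18,"twist": 0,"claw": 7.5},
    {"x": 0,"y": 10,"z": -18,"twist": 0,"claw": 7.5},
  ],
)

```text
clock: 27.0
position: [0.362, -0.3531, 0.2164]
tcp_rot: [0.001, -0.685, 0.728, -0.004]
wrist_force: [-0.3, -0.5, 0.4]
width: 0.0748
grasp_force: 0.0
```

Run:
```python
from h import *
s=cam("top"); c=cam("scene"); cv2.imwrite("pics/fin.png",np.vstack([c["frame"][120:350],s["frame"][100:280]])[:,:,::-1].repeat(1,0)); go(0.4,-.3,.2)
```

```text
pos [ 0.3599 -0.3521  0.2147] yaw 176.4 tilt 0.21 j6 0.4 F [-0.   0.6  0.9] w 0.0752 gf 0.0 t 27.1
  x -5.46 y -3.67 z 1.47 twist 0.000
```

View pics/fin.png

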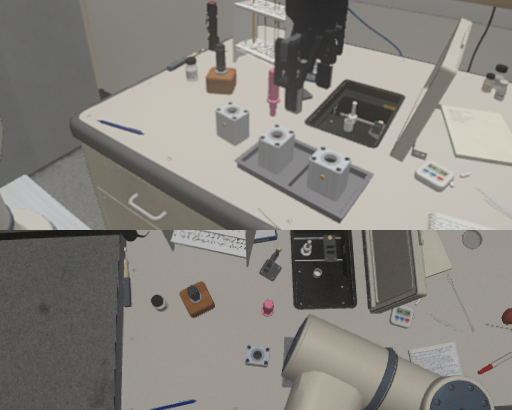

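The scene half shows H2 standing in the left compartment at (276,150) and H1 in the right at (328,172), with H3 in place at (232,122). The gauge is in its stand at (221,70), and the vial and lens mount are upright.

```bash
python3 -c "
from station import env
print(env.job_done())"
```

```text
the job is handed in; nothing more can be done
None
```

The job is handed in: housing 3 (right-hand) has the good bore and was left where it stood, the tight housing 2 is in the left tray compartment, the loose housing 1 is in the right, the gauge is back in its stand, and the vial and lens mount are upright, all in about 27 s.

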